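# Load the sloped tin rack

### The job

A flat fish tin has stuck part way down the sloped tin rack; push it down its lane until it rests against the stop at the low end. Load the second flat tin too, which lies on the worktop: set it flat on the rack's level loading ledge in front of the empty lane, let go, and push it over the crest and down that lane until it also lies flat against the stop. Push gently so the rack stays where it stands, and leave the jar, the round tin and the salt shaker alone.

Things in the scene. Friction and masses are not known exactly. Their poses are not given: they have to be found in the camera images.
- rack: Two-lane wooden rack for flat tins, standing loose (1.6 kg, slides if pushed with over about 7 N), 360 x 184 x 109 mm, low end at the robot's left, loading ledge at its right. The deck slopes at 0.28 rad. Origin: on the deck top at the face of the stop, midway across, 24 mm above the worktop; x runs up the slope, y across (away from the robot), z square to the deck. The crest is at x = 235 mm.
- far_home (a point): In the lane farther from the robot: on the deck, where the centre of the underside of a tin that rests against the stop lies (50 mm up the slope from the stop, y = +38 mm). Axes as the rack's. Lanes are 66 mm wide; friction 0.5 to 0.7 holds a tin anywhere on the slope until it is pushed. The stop is 30 mm high, square to the deck, with a thumb gap (lip 10 mm high) mid-lane.
- far_crest (a point): The top of the same farther lane: on its centre line at the crest, where the sloping deck meets the level ledge, 89 mm above the worktop. The rails outside the lanes (10 mm thick) and the divider between them (10 mm, round nose 27 mm short of the crest) stand 20 mm above the deck; the rails flare outward by 10 mm over the last 42 mm before the crest.
- near_home (a point): The same resting point in the empty lane, nearer the robot (rack y = -38 mm), 50 mm up the slope from the stop. Axes as the rack's.
- near_crest (a point): Top of the nearer lane, on its centre line at the crest, 89 mm above the worktop. Axes as the rack's.
- near_ledge (a point): On top of the level loading ledge, on the centre line of the nearer, empty lane, 60 mm beyond the crest and 60 mm from the ledge's open outer end, 89 mm above the worktop. The ledge is 120 mm long, 184 mm wide, bare, without walls. Axes as the rack's (x leans up by 0.28 rad).
- tin_a: Flat fish tin with rounded corners, 63 mm wide (its x axis), 105 mm long (its y axis), 24 mm high (solid part 60 x 100 mm), 100 to 210 g. Origin at the centre of its underside, z up. Starts lengthwise in the rack's farther lane, its centre 100 to 160 mm up the slope from the stop. 
- tin_b: The second flat fish tin, same shape, axes and weight, lying flat on the worktop to the right or to the left of the rack. To go down a lane it must lie lengthwise along it; either end may lead. Graspable from above across its 60 mm width.
- mustard: Glass jar with a dark lid, 56 mm across, 75 mm high, standing on the worktop on the other side of the rack from tin_b; leave it alone. Origin at the centre of its underside.
- round_tin: Round food tin, 57 mm across, 72 mm high, standing at the right rear of the worktop; leave it alone. Origin at the centre of its underside.
- salt_shaker: Salt shaker, 44 mm across, 90 mm high, standing behind the rack; leave it alone. Origin at the centre of its underside.
Mind the look-alikes: they are no part of the job. Leave any red or yellow look-alike of the tin_b alone.

How it is judged:
By the outcome, as a careful person would: the job done as asked, in the order asked, and still so for the second after the job is handed in, with the robot touching nothing.
It also fails if it takes over 67 s, if anything falls off the work surface, if the arm or the gripper's body presses on something with over 40 N, if the wrist force passes 120 N, or if a joint passes its speed limit or range.

### The arm

A 6-joint arm with a two-finger parallel gripper is mounted at the origin on a cart in front of the work surface, level with it; the furniture and walls round the work are solid. World frame = base frame: x ahead of the robot, y to its left, z up, the work surface at z = 0. Lengths are in m, angles in rad, forces in N, time in s.
With the tool pointing down it reaches from about 0.35 to 0.775 m from the base axis. Payload 5.5 kg.
Tool frame: the origin (TCP) lies on the centre line of the jaws, within the pads' length; the fingertips stand 11 mm ahead of it and the grasp point (between the pads) lies 8 mm behind it; z points along the fingers, y is the line along which they close (so a half turn about z gives the same grasp; the last joint's range is limited). The gripper opens to 85 mm and grips with 20 to 120 N. Pads are 22 mm wide; open, the fingers measure 114 mm over their backs; the gripper's body (76 mm by 85 mm) begins 54 mm behind the grasp point. The pads swing forward as they close: fully open they stand 13 mm farther back than shut.
Start: joints at [0.962, 0.313, 0.046, 1.304, 0, 1.431], TCP at [0.26, 0.513, 0.242] pointing down, gripper open.
Joint ranges: [-2.76, 2.76], [-0.86, 1.69], [-1.03, 1.26], [-2.2, 2.34], [-1.47, 1.5], [-3.14, 3.14]. Speed limits (rad/s): [2.57, 2.57, 3.14, 3.14, 3.14, 3.14].

### API

Orientations are given as a unit quaternion [w, x, y, z].
In Python, from workcell import get_state, eyes, env gives the robot as it stands.
- The arm moves only by the shell command python3 -m inch 'ROWS' [OPENING] [FORCE]. ROWS is JSON, one flat list of numbers, 4 for each row, row after row: the shift along the tool's x, y, z in cm, then the turn about the tool's z in rad. A call has exactly 5 rows; each row shifts and turns the commanded pose from where the row before left it, along the tool's axes as they then stand; what a row does not reach is not made up. A row lasts 1/12 s, in which the tool goes at most 41.7 mm and 7.16 degrees, less where a joint would pass 70% of its speed; a pose out of reach is approached as far as the arm can. A call is refused whole if a number of a shift passes 4.17 or a number of a turn 0.125, either way. A call with a gripper value outside its range is refused whole. OPENING is the opening, from -1 (shut) to 1 (fully open), set as the call begins (- or left out, the last holds). The fingers move at their own pace and stop on an object; FORCE is the grip in N (left out, the last holds). Time passes only in rows, so rows that do not move let the fingers close, or fill a call up. It gives the time, the measured TCP pose, the force, the opening and the grip force at its end, in the units of the state.
- get_state(): the state, without advancing time (a new reading comes with each control period).
- eyes.read_camera(name): name is "scene" or "top" or "wrist"; returns the picture (480x640x3 uint8, red, green, blue); there is no depth.
- eyes.camera_info(name): a dict with "fovy" (degrees; the focal length in pixels is half the picture's height over the tangent of half this angle, whatever the lens; pixels are square), "cx", "cy" (the principal point, pixels), "D" ([k1, k2, p1, p2, k3] as OpenCV has them; the pictures are not rectified), "xyz" and "orientation" of the camera in the world. Camera axes: x right, y down, z forward; pixel columns grow to the right and rows downward; lengths in m; the calibration is good to about 2 mm. A picture is of the moment at which its call begins: read the wrist's pose just before it. camera_info takes no time and is no camera call; for the wrist camera it gives the pose at the moment of the call.
- env.hand_in(): hands the job in; it is judged then, once.
The state is a dict: "clock": time; "joint_pos": joint angles; "qvel": joint speeds; "tau": joint torques, N m; "tcp_pos": TCP position; "orientation": TCP orientation; "wrist_force": force on the tool from outside, world axes, zero at the start; "ft_torque": the same for the moment, N m; "finger_gap": finger opening in m; "grip_force": force on a finger pad.
Only numpy, scipy, OpenCV 4.12 (cv2) and the standard library are available. Lean on these libraries where they do the work, as an engineer would, in place of code of your own. Each camera call takes 0.05 s, during which the arm holds its last target. There are 200 camera calls.

## Working session

There is one attempt and no reset: what is moved stays moved. The work goes in short steps, Python scripts to look and compute and a shell command to move; the robot and the scene stay as the last step left them, time stands still between calls to the robot, and variables do not carry over. Pictures are saved under pics/ and viewed, at most 10 in all, crops included, and the job is handed in when it is done.

```bash
mkdir -p pics; ls
cat > h.py <<'E'
import numpy as np,cv2
from scipy.spatial.transform import Rotation as R
from workcell import get_state,eyes,env
def cam(n):
    i=eyes.camera_info(n); f=240/np.tan(np.radians(i['fovy'])/2)
    K=np.array([[f,0,i['cx']],[0,f,i['cy']],[0,0,1]]); q=i['orientation']
    return K,np.array(i['D'],float),np.array(i['xyz']),R.from_quat([q[1],q[2],q[3],q[0]]).as_matrix()
def pix(n,uv,z,c=None):
    K,D,t,M=c or cam(n)
    p=cv2.undistortPoints(np.array(uv,float).reshape(-1,1,2),K,D).reshape(-1,2)
    d=np.c_[p,np.ones(len(p))]@M.T
    return t+d*((z-t[2])/d[:,2])[:,None]
def proj(n,P,c=None):
    K,D,t,M=c or cam(n)
    X=(np.array(P,float).reshape(-1,3)-t)@M
    return cv2.projectPoints(X,np.zeros(3),np.zeros(3),K,D)[0].reshape(-1,2)
def shot(n,name):
    c=cam(n); im=eyes.read_camera(n); cv2.imwrite(f'pics/{name}.png',im[:,:,::-1]); return im,c
E
python3 - <<'E'
from h import *
for n in ('top','scene'):
    im,c=shot(n,n+'0'); print(n,c)
print(get_state())
E
```

```text
pics
top (array([[504.92196975,   0.        , 315.91811776],
       [  0.        , 504.92196975, 240.90230881],
       [  0.        ,   0.        ,   1.        ]]), array([-0.07251812,  0.        ,  0.        ,  0.        ,  0.        ]), array([-0.20003846,  0.05939298,  1.53220264]), array([[ 0.01072005, -0.87520922,  0.48362579],
       [-0.99990863, -0.01336575, -0.0020238 ],
       [ 0.00823527, -0.4835599 , -0.87527253]]))
scene (array([[513.27881949,   0.        , 319.9054386 ],
       [  0.        , 513.27881949, 231.70798342],
       [  0.        ,   0.        ,   1.        ]]), array([-0.12757712,  0.        ,  0.        ,  0.        ,  0.        ]), array([-0.15197922, -0.503622  ,  1.21939572]), array([[ 0.61649393, -0.61418276,  0.49266091],
       [-0.78735168, -0.47807538,  0.38925733],
       [-0.00354609, -0.62787217, -0.7783084 ]]))
{'clock': 0.1, 'joint_pos': array([9.62370902e-01, 3.13925259e-01, 4.50848125e-02, 1.30362256e+00,
       9.00332156e-06, 1.43119931e+00]), 'qvel': array([ 0.00044235, -0.00164852,  0.00078049, -0.00019711, -0.00059912,
        0.00046713]), 'tau': array([ 2.43283102e-03, -4.81727457e+01,  2.99242777e+01,  1.27741724e-02,
       -1.17012364e-04, -1.65814430e-05]), 'tcp_pos': array([0.25955368, 0.51258108, 0.24149489]), 'orientation': array([-3.08653874e-04,  2.32273174e-01,  9.72650234e-01, -7.74087857e-04]), 'wrist_force': array([-0.26374568, -1.03946642, -0.51499506]), 'ft_torque': array([ 0.03193625, -0.00818791, -0.01027857]), 'grip_force': 0.0, 'finger_gap': 0.08529752733047309}
```

View pics/top0.png

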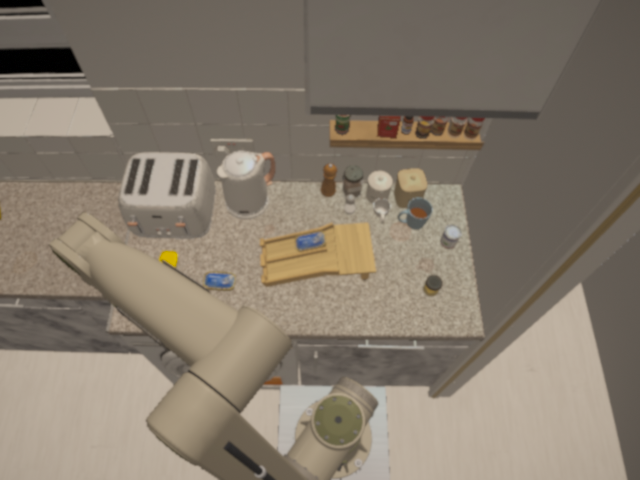

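View pics/scene0.png

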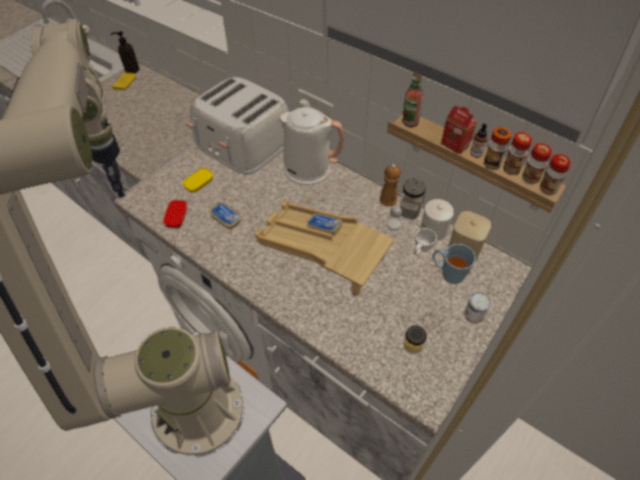

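The top picture shows the blue tin_a in the rack at (311,242) and a blue tin on the worktop at (219,282). In the scene picture, tin_b candidates are blue (225,215), red (176,213) and yellow (198,180). I choose the blue one and check it in a close crop.

Run:
```python
import cv2,numpy as np
a=cv2.imread('pics/top0.png')[215:290,190:390]; b=cv2.imread('pics/scene0.png')[192:267,200:400]
o=np.vstack([cv2.resize(x,None,fx=4,fy=4,interpolation=cv2.INTER_CUBIC) for x in(a,b)])
cv2.imwrite('pics/crop1.png',o)
```

```text
(no output)
```

View pics/crop1.png

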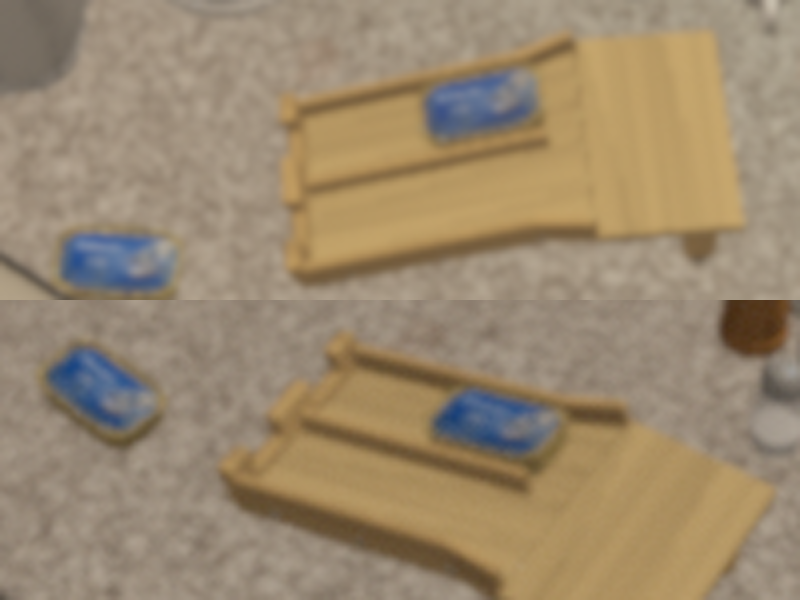

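Crop 1 confirms that the chosen tin is blue with a gold rim, identical to tin_a. The ledge's outer corners are at top-image (368.3,223) and (376.3,271.5), and the crest edge corners are near (335,225) and (339.5,274).

```bash
cat > fit.py <<'E'
from h import *
from scipy.optimize import least_squares
s,c=np.sin(.28),np.cos(.28)
def rack(p):
    yaw=p[2]; ux=np.array([-np.sin(yaw),0,0]); 
    U=np.array([np.cos(yaw),np.sin(yaw),0]); V=np.array([-U[1],U[0],0]); return np.array([p[0],p[1],0]),U,V
def W(p,P):  # level coords (u horizontal,v,z)
    o,U,V=rack(p); P=np.atleast_2d(P); return o+P[:,:1]*U+P[:,1:2]*V+P[:,2:]*[0,0,1]
def dk(x,y,z=0): return [x*c-z*s,y,.024+x*s+z*c]
E
cat > m.py <<'E'
from fit import *
ct,cs=cam('top'),cam('scene')
T=lambda a,b:(190+a/4,215+b/4); S=lambda a,b:(200+a/4,192+(b-300)/4)
P=[[.3458,.092,.089],[.3458,-.092,.089],[.2258,.092,.089],[.2258,-.092,.089]]
uv=[T(713,32),T(745,226),T(578,40),T(598,237)]
Ps=[[.3458,.092,.089],dk(.208,0,.02),dk(0,0,.02)]; us=[S(774,490),S(528,482),S(303,420)]
Pt=[dk(.208,0,.02),dk(0,0,.02),dk(0,.092,.03)]; ut=[T(547,141),T(303,188),T(297,95)]
f=lambda p:np.r_[proj('t',W(p,P+Pt),ct)-(uv+ut),proj('s',W(p,Ps),cs)-us].ravel()
r=least_squares(f,[.5,.1,-1.57],loss='soft_l1'); p=r.x; print(p,np.round(f(p).reshape(-1,2),1).tolist())
np.save('rack.npy',p)
names=dict(home=(.05),crest=.235)
for y in(.038,-.038):
  print([np.round(W(p,dk(x,y)),4)[0] for x in(.05,.235)])
print('ledge',W(p,[.2858,-.038,.089]))
for n,cc,off in(('top',ct,(190,215,390,295)),('scene',cs,(200,185,400,267))):
  im=cv2.imread(f'pics/{n}0.png').astype(int)[off[1]:off[3],off[0]:off[2]]
  m=((im[:,:,0]-im[:,:,2])>30).astype(np.uint8)
  k,l,st,ce=cv2.connectedComponentsWithStats(m)
  for i in range(1,k):
    if st[i,4]<60: continue
    yx=np.argwhere(l==i)[:,::-1]+[off[0],off[1]]
    if yx[:,0].mean()<270:
      w=pix(n,yx,.024,cc); 
    else:
      o,U,V=rack(p); nn=-U*s+np.array([0,0,c]); p0=W(p,dk(0,0,.024))[0]
      K,D,t,M=cc; q=cv2.undistortPoints(yx.astype(float).reshape(-1,1,2),K,D).reshape(-1,2)
      d=np.c_[q,np.ones(len(q))]@M.T; w=t+d*(((p0-t)@nn)/(d@nn))[:,None]
      e=w-p0; X=e@(U*c+np.array([0,0,s])); Y=e@V; print(n,'tin_a rack x,y',(X.min()+X.max())/2,(Y.min()+Y.max())/2,np.ptp(X),np.ptp(Y)); w=np.c_[X,Y]
    print(n,ce[i]+off[:2],len(yx),cv2.minAreaRect(w[:,:2].astype(np.float32)))
E
python3 m.py
```

```text
[ 0.54006012  0.21325673 -1.45933638] [[0.7, -0.4], [1.4, 0.7], [-1.2, 0.5], [0.6, 1.3], [0.3, -1.2], [0.4, 0.4], [-0.6, -2.0], [0.9, -0.1], [-0.7, -0.9], [-2.0, -0.8]]
[array([0.5832, 0.1697, 0.0378]), array([ 0.6029, -0.007 ,  0.0889])]
[array([0.5076, 0.1613, 0.0378]), array([ 0.5274, -0.0154,  0.0889])]
ledge [[ 0.53408525 -0.07499653  0.089     ]]
top tin_a rack x,y 0.15214871579057687 0.044394616916987234 0.0796386724342456 0.042057765715068474
top [306.65053763 240.67204301] 186 ((0.15228769183158875, 0.04421821981668472), (0.041152529418468475, 0.08028093725442886), 88.33879089355469)
top [216.4875     280.00833333] 240 ((0.4821809232234955, 0.37490037083625793), (0.04312654957175255, 0.08096450567245483), 0.9583134055137634)
scene [222.86697248 212.47247706] 218 ((0.4806344509124756, 0.3727469742298126), (0.08271697163581848, 0.045334190130233765), 87.41646575927734)
scene tin_a rack x,y 0.1534434000301274 0.042165358403863075 0.08198719171904952 0.044096125181320237
scene [320.76777251 221.41232227] 211 ((0.15348593890666962, 0.042112573981285095), (0.04394214600324631, 0.08205761015415192), 89.68994903564453)
```

```bash
sed -i 's/>30)/>8)/' m.py; python3 m.py | grep -v array
python3 -m inch '[0,0,0,0.124, 0,0,0,0.124, 0,0,0,0.124, 0,0,0,0.124, 0,0,0,0.124]' 1 30
python3 -m inch '[0,0,0,0.124, 0,0,0,0.124, 0,0,0,0.124, 0,0,0,0, 0,0,0,0]'
python3 - <<'E'
from h import *
s=get_state(); K,D,t,M=cam('wrist'); q=s['orientation']; A=R.from_quat([q[1],q[2],q[3],q[0]]).as_matrix()
print(K,D,'cam in tool',A.T@(t-s['tcp_pos']),A.T@M, 'A',A,s['tcp_pos'],s['wrist_force'])
E
```

```text
[ 0.54006012  0.21325673 -1.45933638] [[0.7, -0.4], [1.4, 0.7], [-1.2, 0.5], [0.6, 1.3], [0.3, -1.2], [0.4, 0.4], [-0.6, -2.0], [0.9, -0.1], [-0.7, -0.9], [-2.0, -0.8]]
ledge [[ 0.53408525 -0.07499653  0.089     ]]
top tin_a rack x,y 0.15375123131496968 0.04318159844923793 0.08539961152698804 0.046855776466852475
top [308.09056604 240.84150943] 265 ((0.15389356017112732, 0.043154388666152954), (0.04630915820598602, 0.08534149825572968), 88.65458679199219)
top [217.74919614 280.09967846] 311 ((0.48205485939979553, 0.372991144657135), (0.08959672600030899, 0.047918833792209625), 85.75021362304688)
scene [223.97627119 213.29152542] 295 ((0.47985804080963135, 0.3722324073314667), (0.08867901563644409, 0.049282047897577286), 87.39276885986328)
scene tin_a rack x,y 0.15528271569707433 0.041811484535655495 0.08779198568839847 0.048669869429094056
scene [322.3754386  221.89473684] 285 ((0.15540915727615356, 0.0418819822371006), (0.04841407760977745, 0.08750495314598083), 88.57282257080078)
clock: 0.52
tcp_pos: [0.2596, 0.5127, 0.2418]
orientation: [-0.0, 0.521, 0.854, -0.001]
wrist_force: [-0.3, -0.0, 0.8]
finger_gap: 0.0856
grip_force: 0.0
clock: 0.93
tcp_pos: [0.2597, 0.5128, 0.2419]
orientation: [0.0, 0.666, 0.746, -0.0]
wrist_force: [0.8, 0.2, -0.2]
finger_gap: 0.0857
grip_force: 0.0
[[365.36628085   0.         311.2976342 ]
 [  0.         365.36628085 240.80638642]
 [  0.           0.           1.        ]] [0.01726703 0.         0.         0.         0.        ] cam in tool [ 0.07065632 -0.00105166 -0.13172896] [[-3.45813348e-04 -9.60926463e-01 -2.76803565e-01]
 [ 9.99999697e-01 -5.25477988e-04  5.74893107e-04]
 [-6.97884180e-04 -2.76803282e-01  9.60926353e-01]] A [[-1.13194655e-01  9.93572757e-01 -3.83838468e-04]
 [ 9.93572678e-01  1.13194415e-01 -5.97814133e-04]
 [-5.50523465e-04 -4.49040780e-04 -9.99999748e-01]] [0.25971543 0.51280356 0.24192627] [ 0.84539288  0.15701353 -0.17316902]
```

```bash
python3 -m inch '[-3.2,2.3,0,0, -3.3,2.4,0,0, -3.3,2.4,0,0, -3.3,2.4,0,0, -3.3,2.4,0,0]' >/dev/null
python3 -m inch '[-3.3,2.4,0,0, -3.3,2.3,0,0, 0,0,0,0, 0,0,0,0, 0,0,0,0]' -1 | head -2
python3 - <<'E'
from h import *
im,c=shot('wrist','w1'); np.savez('w1.npz',*c)
E
python3 -m inch '[-3.8,1.6,0,0, -3.8,1.6,0,0, -3.8,1.6,0,0, -3.8,1.6,0,0, -3.5,1.6,0,0]' >/dev/null
python3 -m inch '[0,0,0,0, 0,0,0,0, 0,0,0,0, 0,0,0,0, 0,0,0,0]'
python3 - <<'E'
from h import *
im,c=shot('wrist','w2'); np.savez('w2.npz',*c)
a=cv2.imread('pics/w1.png'); cv2.imwrite('pics/w12.png',np.hstack([cv2.resize(a,(400,300)),cv2.resize(im[:,:,::-1],(400,300))]))
E
```

```text
clock: 1.77
tcp_pos: [0.4498, 0.3025, 0.2421]
clock: 2.65
tcp_pos: [0.5492, 0.1274, 0.2425]
orientation: [-0.0, 0.666, 0.746, 0.0]
wrist_force: [-0.3, 0.5, -0.5]
finger_gap: 0.0
grip_force: 0.0
```

View pics/w2.png

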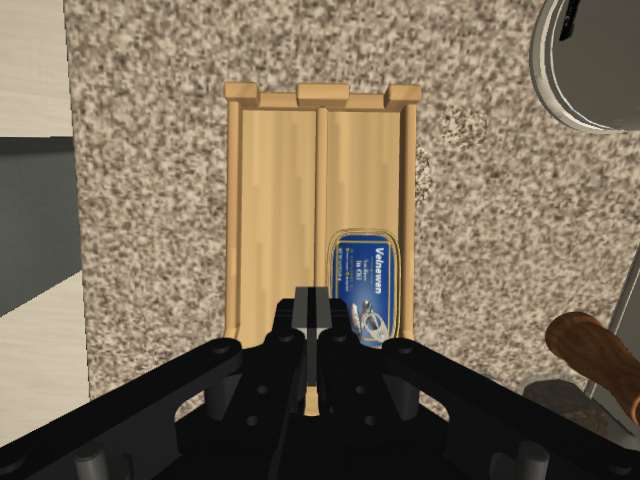

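View pics/w1.png

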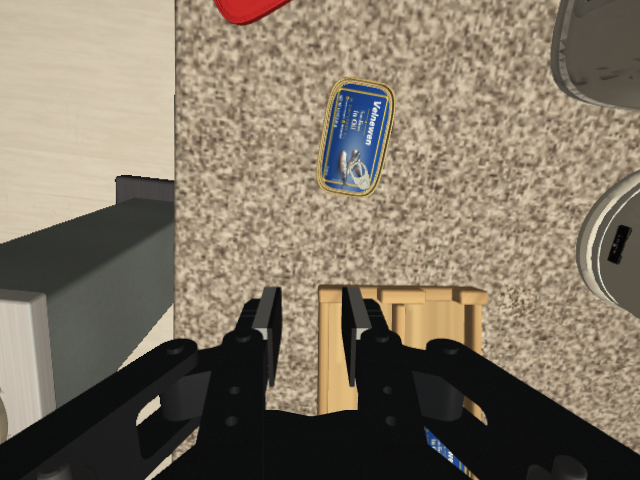

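w1 shows tin_b (blue, gold rim), with corners near (340,78), (395,90), (365,196) and (318,187), and the red look-alike at (250,5). w2 shows the rack with the deck/stop corners at (243,109) and (401,109). Tin_a is in the farther lane, columns 327–400 and rows 229–347. I'll enlarge both for precision.

Run:
```python
import cv2,numpy as np
a=cv2.imread('pics/w2.png')[75:355,220:425]; b=cv2.imread('pics/w1.png')[70:205,310:400]
A=cv2.resize(a,None,fx=2,fy=2,interpolation=cv2.INTER_CUBIC);B=cv2.resize(b,None,fx=4,fy=4,interpolation=cv2.INTER_CUBIC)
o=np.zeros((560,A.shape[1]+B.shape[1],3),np.uint8);o[:A.shape[0],:A.shape[1]]=A;o[:B.shape[0],A.shape[1]:]=B
cv2.imwrite('pics/crop2.png',o);print(o.shape)
```

```text
(560, 770, 3)
```

View pics/crop2.png

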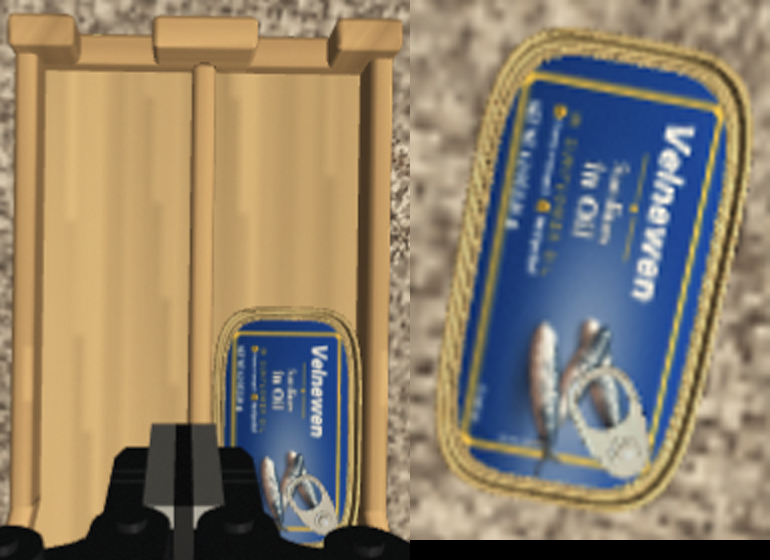

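Crop2 shows tin_b's label corners at (532,75), (722,108) and (466,440), with its centre near (594,272). It also shows the rack's deck corners (45,70) and (360,70), the divider (192–215, 66), and tin_a's outline 217–361 × 310–547.

```bash
cat > m2.py <<'E'
from fit import *
L=lambda n:[np.load(n)[k] for k in np.load(n).files]
c1,c2=L('w1.npz'),L('w2.npz')
A=lambda a,b:(220+a/2,75+b/2); B=lambda a,b:(310+(a-410)/4,70+b/4)
P=[dk(0,-.071),dk(0,.071),dk(0,-.005,.02),dk(0,.005,.02)]; uv=[A(45,70),A(360,70),A(192,66),A(215,66)]
lines=[(-.081,.02,A(14,440)),(-.071,.02,A(39,440)),(-.005,.02,A(190,300)),(.005,.02,A(214,300)),(-.071,0,A(43,400)),]
def f(p):
    r=[(proj('w',W(p,P),c2)-uv).ravel()]
    for y,z,q in lines:
        a=proj('w',W(p,[dk(.05,y,z),dk(.19,y,z)]),c2); t=(q[1]-a[0,1])/(a[1,1]-a[0,1]); r.append([a[0,0]+t*(a[1,0]-a[0,0])-q[0]])
    return np.concatenate(r)
r=least_squares(f,np.load('rack.npy')); p=r.x; print(p,np.round(f(p),1)); np.save('rack.npy',p)
for y in(.038,-.038): print([np.round(W(p,dk(x,y)),4)[0] for x in(.05,.235)])
print('ledge',W(p,[.2858,-.038,.089]))
# check against old top picks
o,U,V=rack(p); nn=-U*s+np.array([0,0,c]); p0=W(p,dk(0,0,.024))[0]; K,D,t,M=c2
q=cv2.undistortPoints(np.array([A(289,310),A(289,547),A(217,430),A(361,430)]).reshape(-1,1,2),K,D).reshape(-1,2)
d=np.c_[q,np.ones(4)]@M.T; w=t+d*(((p0-t)@nn)/(d@nn))[:,None]-p0
print('tin_a ends x',w@(U*c+np.array([0,0,s])),'y',w@V)
b=pix('w',[B(594,272),B(532,75),B(466,440),B(722,108)],.024,c1); print('tin_b',b[0],'axis',np.degrees(np.arctan2(*(b[1]-b[2])[1::-1])),np.degrees(np.arctan2(*(b[3]-b[1])[1::-1])),np.linalg.norm(b[1]-b[2]),np.linalg.norm(b[3]-b[1]))
E
python3 m2.py
```

```text
[ 0.54700749  0.21765918 -1.45772992] [-0.   3.2 -0.4  3.1 -0.2 -2.9  0.  -3.  -0.6 -1.3  0.8  0.6  1.1]
[array([0.5902, 0.1742, 0.0378]), array([ 0.6102, -0.0025,  0.0889])]
[array([0.5147, 0.1656, 0.0378]), array([ 0.5347, -0.011 ,  0.0889])]
ledge [[ 0.5414957 -0.0706033  0.089    ]]
tin_a ends x [0.10629705 0.20579065 0.15672965 0.15671197] y [0.03588531 0.0357917  0.00560498 0.06607002]
tin_b [0.48221436 0.37491667 0.024     ] axis 86.55176258131954 -2.8610812723292383 0.0814629449881681 0.0430831891551076
```

```bash
python3 -m inch '[-3.45,1.12,0,0, -3.45,1.12,0,0, -3.45,1.12,0,0, -3.45,1.14,0,0, 0,0,3,0]' | head -2
python3 -m inch '[0,0,3,0, 0,0,3,0, 0,0,2.5,0, 0,0,1.8,0, 0,0,0,0]' 
python3 -m inch '[0.4,0,0.11,0, 0.5,0,0.144,0, 0.5,0,0.144,0, 0.5,0,0.144,0, 0.5,0,0.144,0]'
```

```text
clock: 3.12
tcp_pos: [0.6153, -0.0113, 0.2167]
clock: 3.53
tcp_pos: [0.6067, -0.0052, 0.1049]
orientation: [-0.003, 0.667, 0.745, -0.002]
wrist_force: [-1.2, 0.7, -0.2]
finger_gap: 0.0004
grip_force: 0.0
clock: 3.95
tcp_pos: [0.6081, 0.0179, 0.1036]
orientation: [0.001, 0.667, 0.745, 0.001]
wrist_force: [0.1, -2.0, 0.8]
finger_gap: 0.0003
grip_force: 1.3
```

```bash
for i in 1; do :; done
python3 -m inch '[0.5,0,0.144,0, 0.5,0,0.144,0, 0.5,0,0.144,0, 0.5,0,0.144,0, 0.5,0,0.144,0]' | grep -E 'tcp|wrist'
python3 -m inch '[0.5,0,0.144,0, 0.5,0,0.144,0, 0.5,0,0.144,0, 0.5,0,0.144,0, 0.5,0,0.144,0]' | grep -E 'tcp|wrist'
python3 -m inch '[0.4,0,0.115,0, 0.4,0,0.115,0, 0.4,0,0.115,0, 0.4,0,0.115,0, 0.4,0,0.115,0]' | grep -E 'tcp|wrist'
python3 -c "
from fit import *
p=np.load('rack.npy');o,U,V=rack(p);q=get_state()['tcp_pos'];print((q-o)@U,(q-o)@V,q[2]-.024-.2876*((q-o)@U))"
```

```text
tcp_pos: [0.6046, 0.0425, 0.0951]
wrist_force: [-0.5, -1.1, 1.1]
tcp_pos: [0.6018, 0.0674, 0.0879]
wrist_force: [1.0, -0.1, 1.0]
tcp_pos: [0.5996, 0.0871, 0.0821]
wrist_force: [-0.1, -0.2, 0.3]
0.13569027092131064 0.03754020732288512 0.019121765174982985
```

```bash
python3 -m inch '[0.4,0,0.115,0, 0.4,0,0.115,0, 0.4,0,0.115,0, 0.4,0,0.115,0, 0.3,0,0.085,0]' | grep -E 'tcp|wrist'
python3 -m inch '[0.1,0,0.03,0, 0.1,0,0.03,0, 0.1,0,0.03,0, 0.1,0,0.03,0, 0.1,0,0.03,0]' | grep -E 'tcp|wrist'
```

```text
tcp_pos: [0.5975, 0.1061, 0.0767]
wrist_force: [-0.0, 0.2, -0.1]
tcp_pos: [0.5971, 0.1105, 0.0754]
wrist_force: [0.6, -0.2, 0.1]
```

Run:
```python
from fit import *
p=np.load('rack.npy');o,U,V=rack(p);q=get_state()['tcp_pos'];print((q-o)@U,(q-o)@V)
im,c=shot('wrist','w3'); np.savez('w3.npz',*c)
cv2.imwrite('pics/w3c.png',cv2.resize(im[:,:,::-1][150:480,200:450],None,fx=1.6,fy=1.6))
```

```text
0.11211726917970857 0.037704785346804284
```

View pics/w3.png

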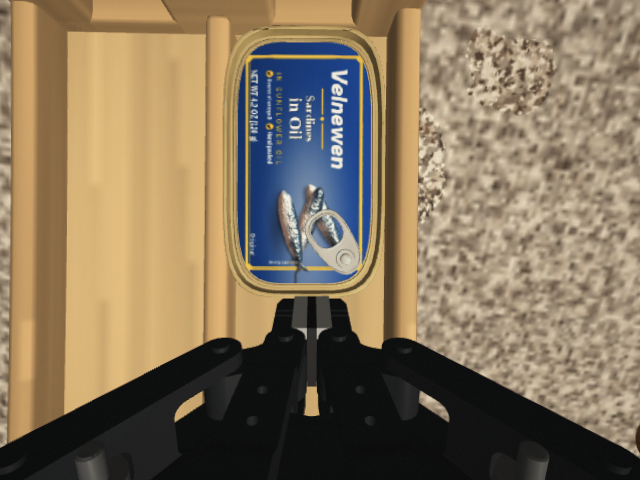

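w3 shows tin_a (rows 27–298) nearly at the stop, whose base line is near row 31, with the closed fingers behind it at (312,300). I'll continue in small steps until the force rises.

```bash
for r in 1 2; do :; done
python3 -m inch '[0.08,0,0.023,0, 0.08,0,0.023,0, 0.08,0,0.023,0, 0.08,0,0.023,0, 0.08,0,0.023,0]' | grep -E 'tcp|wrist'
python3 -c "
from h import *
for i in range(4): print(get_state()['wrist_force']); eyes.read_camera('wrist')"
python3 -m inch '[0.06,0,0.017,0, 0.06,0,0.017,0, 0.06,0,0.017,0, 0.06,0,0.017,0, 0.06,0,0.017,0]' | grep -E 'tcp|wrist'
python3 -c "
from h import *
for i in range(4): print(get_state()['wrist_force']); eyes.read_camera('wrist')"
```

```text
tcp_pos: [0.5966, 0.1146, 0.0742]
wrist_force: [0.6, -0.4, 1.0]
[ 0.60517871 -0.36743768  1.00461512]
[ 0.45664779 -0.33446359  0.1047496 ]
[-0.28886125 -0.74103012 -0.21410829]
[ 1.11648505 -0.66299371 -0.098441  ]
tcp_pos: [0.5962, 0.1176, 0.0733]
wrist_force: [0.1, 0.5, 0.6]
[0.14171967 0.50269105 0.57424385]
[ 1.22124334 -0.25737354 -0.06273871]
[ 0.40282443 -0.63378303 -0.1950193 ]
[ 0.33114059 -0.5221403  -0.42736517]
```

```bash
cat > fy.py <<'E'
from h import *
F=[]
for i in range(4): F.append(get_state()['wrist_force']); eyes.read_camera('wrist')
print('mean',np.mean(F,0).round(2))
E
python3 -m inch '[0.05,0,0.014,0, 0.05,0,0.014,0, 0.05,0,0.014,0, 0.05,0,0.014,0, 0,0,0,0]' | grep -E 'tcp|wrist'; python3 fy.py
python3 - <<'E'
from h import *
im=cv2.imread('pics/w3.png')
a,c=shot('wrist','w4')
f=lambda x:cv2.resize(x[0:330,190:430],None,fx=1.6,fy=1.6)
cv2.imwrite('pics/w34.png',np.hstack([f(im),f(a[:,:,::-1])]))
E
```

```text
tcp_pos: [0.5961, 0.1193, 0.0729]
wrist_force: [-0.0, -2.2, 1.5]
mean [ 0.1  -1.97  0.68]
```

View pics/w34.png

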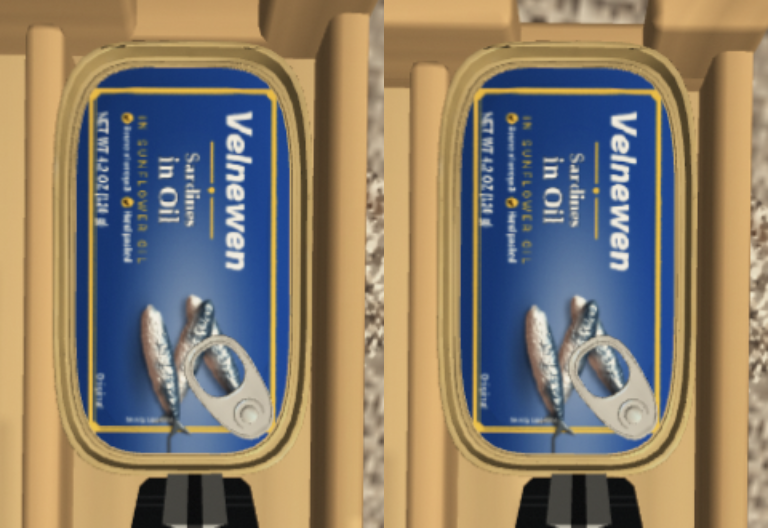

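The rim now overlaps the stop lip (crop row 45) and the force has risen to 2 N. One small confirming nudge follows.

```bash
python3 -m inch '[0.05,0,0.014,0, 0.03,0,0.01,0, 0,0,0,0, 0,0,0,0, 0,0,0,0]' | grep -E 'clock|tcp|wrist'; python3 fy.py
```

```text
clock: 8.4
tcp_pos: [0.5962, 0.1195, 0.0728]
wrist_force: [0.3, -5.4, 2.3]
mean [ 0.36 -4.93  2.46]
```

```bash
python3 -m inch '[-0.5,0,-0.3,0, -0.5,0,-2,0, 0,0,-4,0, 0,0,-4,0, 0,0,-3,0]' 1 | grep -E 'tcp|wrist'
python3 -m inch '[3.8,-1.2,0,0, 3.9,-1.2,0,0, 3.9,-1.2,0,0, 3.9,-1.2,0,0, 3.9,-1.2,0,0]' | grep -E 'tcp|wrist'
python3 -m inch '[3.9,-1.2,0,0, 3.9,-1.2,0,0, 0,0,3.5,0.084, 0,0,3.5,0.084, 0,0,0,0]' | grep -E 'tcp|wrist|clock'
python3 - <<'E'
from h import *
a,c=shot('wrist','w5'); np.savez('w5.npz',*c); s=get_state(); print(s['tcp_pos'],s['orientation'])
q=s['orientation'];A=R.from_quat([q[1],q[2],q[3],q[0]]).as_matrix();print(np.degrees(np.arctan2(A[1,1],A[0,1])), A.T@(np.array([.4822,.3749,.014])-s['tcp_pos']))
b=a.astype(int); m=((b[:,:,2]-b[:,:,0])>25).astype(np.uint8)
k,l,st,ce=cv2.connectedComponentsWithStats(m); i=1+st[1:,4].argmax(); yx=np.argwhere(l==i)[:,::-1]; w=pix('w',yx,.024,c)
print(cv2.minAreaRect(w[:,:2].astype(np.float32)),st[i])
E
```

```text
tcp_pos: [0.5973, 0.1109, 0.2086]
wrist_force: [1.6, -0.2, 1.0]
tcp_pos: [0.5149, 0.2985, 0.2058]
wrist_force: [-0.6, 0.9, -0.1]
clock: 9.85
tcp_pos: [0.4787, 0.3707, 0.1288]
wrist_force: [-1.7, -0.7, -2.0]
[0.48020132 0.37064973 0.13197633] [-0.00154134  0.72625619  0.68741029 -0.00408164]
-3.1489059793094207 [0.00480299 0.00268829 0.11794142]
((0.4812043011188507, 0.3743063509464264), (0.078919917345047, 0.041905924677848816), 86.65716552734375) [ 286  179   65  114 5264]
```

```bash
python3 -m inch '[0.4,0.17,2.5,0, 0,0,3,0, 0,0,3,0, 0,0,2,0, 0,0,1.1,0]' | grep -E 'tcp|wrist|gap'
python3 -m inch '[0,0,0.2,0, 0,0,0,0, 0,0,0,0, 0,0,0,0, 0,0,0,0]' | grep -E 'tcp|wrist|gap'
python3 -m inch '[0,0,0,0, 0,0,0,0, 0,0,0,0, 0,0,0,0, 0,0,0,0]' -1 30 | grep -E 'tcp|wrist|gap|grip'
python3 -m inch '[0,0,0,0, 0,0,0,0, 0,0,0,0, 0,0,0,0, 0,0,0,0]'| grep -E 'tcp|wrist|gap|grip'
```

```text
tcp_pos: [0.4857, 0.3748, 0.019]
wrist_force: [-0.5, 0.2, -0.3]
finger_gap: 0.0852
tcp_pos: [0.4868, 0.3761, 0.0194]
wrist_force: [0.4, -0.4, -0.2]
finger_gap: 0.0855
tcp_pos: [0.4857, 0.3757, 0.0185]
wrist_force: [-2.1, -0.8, 4.6]
finger_gap: 0.0593
grip_force: 31.6
tcp_pos: [0.4856, 0.3757, 0.0185]
wrist_force: [-0.6, -1.2, 5.5]
finger_gap: 0.0589
grip_force: 31.6
```

```bash
python3 -m inch '[0,0,-1,0, 0,0,-3,0, 0,0,-4,-0.056, 0,0,-4,-0.056, 0,0,-4,-0.056]' | grep -E 'tcp|gap'
python3 -m inch '[0,0,-1.5,0, -2,0,0,0, -3.5,0,0,0, -3.5,0,0,0, -3.5,0,0,0]' | grep -E 'tcp|gap'
python3 -m inch '[-3.5,0.05,0,0, -3.5,0.05,0,0, -3.5,0.05,0,0, -3.5,0.05,0,0, -3.5,0.05,0,0]' | grep -E 'tcp|gap'
python3 -m inch '[-3.5,0.05,0,0, -3.5,0.05,0,0, -3,0.05,0,0, -2,0,0,0, 0,0,0,0]' | grep -E 'clock|tcp|gap|wrist'
python3 - <<'E'
from fit import *
im,c=shot('wrist','w6')
p=np.load('rack.npy');o,U,V=rack(p);s=get_state();q=s['orientation'];A=R.from_quat([q[1],q[2],q[3],q[0]]).as_matrix()
print(s['tcp_pos'],np.degrees(np.arctan2(A[1,1],A[0,1])),A[2],(s['tcp_pos']-o)@U,(s['tcp_pos']-o)@V,'to go tool',A.T@(W(p,[.2858,-.038,.1085])[0]-s['tcp_pos']))
E
```

```text
tcp_pos: [0.485, 0.375, 0.1794]
finger_gap: 0.0587
tcp_pos: [0.499, 0.2502, 0.1931]
finger_gap: 0.0591
tcp_pos: [0.5207, 0.0759, 0.1931]
finger_gap: 0.0592
clock: 13.23
tcp_pos: [0.5362, -0.0455, 0.1929]
wrist_force: [0.8, 0.5, -1.7]
finger_gap: 0.0589
[ 0.53572458 -0.043596    0.19281254] 6.090848975970717 [-6.99974342e-05  1.16471137e-04 -9.99999991e-01] 0.25831401272463905 -0.04068715426953314 to go tool [-0.02746129  0.00286311  0.0843148 ]
```

```bash
python3 -m inch '[-1.4,0.08,0,-0.007, -1.3,0.08,0,0, 0,0,2.5,0, 0,0,2.5,0, 0,0,1.5,0]' | grep -E 'tcp|gap'
python3 -m inch '[0,0,0.8,0, 0,0,0.4,0, 0,0,0.2,0, 0,0,0,0, 0,0,0,0]' | grep -E 'clock|tcp|gap|wrist'
```

```text
tcp_pos: [0.5395, -0.0677, 0.1257]
finger_gap: 0.059
clock: 14.12
tcp_pos: [0.5411, -0.0682, 0.1146]
wrist_force: [0.3, -0.2, -1.3]
finger_gap: 0.0589
```

```bash
python3 -m inch '[0,0,0.15,0, 0,0,0.15,0, 0,0,0.1,0, 0,0,0,0, 0,0,0,0]' | grep -E 'tcp|wrist'
python3 -m inch '[0,0,0.1,0, 0,0,0.05,0, 0,0,0.0,0, 0,0,0,0, 0,0,0,0]' | grep -E 'tcp|wrist'
python3 fy.py
python3 -m inch '[0,0,0.08,0, 0,0,0.0,0, 0,0,0.0,0, 0,0,0,0, 0,0,0,0]' | grep -E 'tcp|wrist'
python3 fy.py
```

```text
tcp_pos: [0.5403, -0.0683, 0.1096]
wrist_force: [0.6, -0.2, -0.9]
tcp_pos: [0.5404, -0.0682, 0.108]
wrist_force: [1.6, -1.0, -1.3]
mean [ 0.26 -0.05 -1.74]
tcp_pos: [0.5405, -0.0683, 0.1075]
wrist_force: [-0.4, 0.6, 1.2]
mean [-0.39  0.2   1.48]
```

```bash
python3 -m inch '[0,0,0,0, 0,0,0,0, 0,0,0,0, 0,0,0,0, 0,0,0,0]' 1 | grep -E 'tcp|wrist|gap'
python3 -m inch '[0,0,-1,0, 0,0,-3,0, 0,0,-4,0, 0,0,-4,0, -2,0,0,0]' | grep -E 'tcp|wrist|gap'
python3 -m inch '[-3,0,0,0, -3,0,0,0, -2.5,0,0,0, 0,0,0,0, 0,0,0,0]' -1 | grep -E 'clock|tcp|wrist|gap'
python3 - <<'E'
from fit import *
im,c=shot('wrist','w7'); np.savez('w7.npz',*c)
p=np.load('rack.npy');o,U,V=rack(p);s=get_state();print((s['tcp_pos']-o)@U,(s['tcp_pos']-o)@V,s['tcp_pos'])
E
```

```text
tcp_pos: [0.5403, -0.0682, 0.1071]
wrist_force: [0.8, -0.1, 0.5]
finger_gap: 0.0856
tcp_pos: [0.5458, -0.0869, 0.2366]
wrist_force: [1.2, 0.6, 1.1]
finger_gap: 0.0855
clock: 17.02
tcp_pos: [0.5526, -0.1738, 0.2277]
wrist_force: [0.1, -0.6, 0.1]
finger_gap: 0.0258
0.38855063496520265 -0.038681082944917636 [ 0.55241188 -0.1727747   0.22755439]
```

View pics/w7.png

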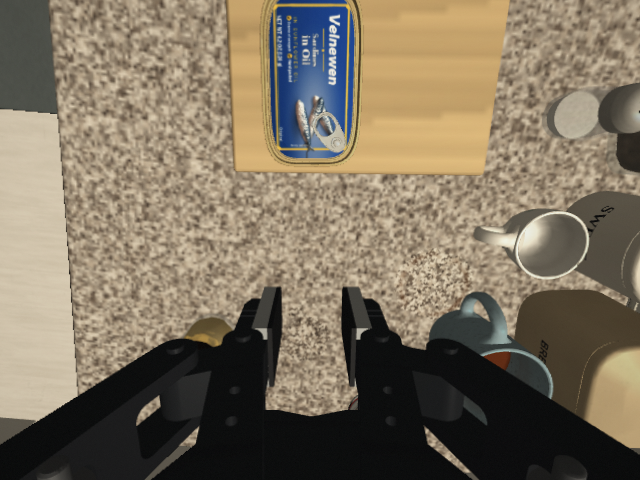

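w7: tin_b lies flat on the ledge (columns 264–360, end at row 165). The ledge's outer corners are at (235,171) and (484,174).

Run:
```python
from fit import *
c=[np.load('w7.npz')[k] for k in np.load('w7.npz').files]
p=np.load('rack.npy');o,U,V=rack(p)
a=pix('w',[(235,171),(484,174),(228,0),(509,0)],.089,c)-o; print('ledge',np.c_[a@U,a@V])
b=pix('w',[(264,100),(359,100),(310,165),(275,8),(281,142),(354,10),(351,144)],.113,c)-o; print('tin',np.c_[b@U,b@V])
```

```text
ledge [[ 0.3439083  -0.09508755]
 [ 0.34603018  0.08640817]
 [ 0.23580401 -0.09313434]
 [ 0.23607607  0.08712683]]
tin [[ 0.29761462 -0.06935343]
 [ 0.29754194 -0.00949888]
 [ 0.33769709 -0.04037099]
 [ 0.24712884 -0.06100755]
 [ 0.32306278 -0.05922734]
 [ 0.24809448 -0.01440565]
 [ 0.32427197 -0.01367216]]
```

```bash
cat > uv.py <<'E'
from fit import *
p=np.load('rack.npy');o,U,V=rack(p);s=get_state();q=s['tcp_pos'];print('t',round(s['clock'],2),'u',((q-o)@U).round(4),'v',((q-o)@V).round(4),'z',q[2].round(4),'f',s['wrist_force'].round(1))
E
python3 -m inch '[0.8,-0.06,0,0, 0.8,-0.06,2.5,0, 0,0,3,0, 0,0,2.5,0, 0,0,1.5,0]' | grep gap
python3 -m inch '[0,0,1,0, 0,0,0.4,0, 0,0,0,0, 0,0,0,0, 0,0,0,0]' | grep gap; python3 uv.py
```

```text
finger_gap: -0.0002
finger_gap: 0.0001
t 17.9 u 0.3726 v -0.0388 z 0.1197 f [-0.5  0.  -0. ]
```

```bash
python3 -m inch '[0.4,-0.05,0.05,0, 0.5,-0.05,0.05,0, 0.5,0,0,0, 0.4,0,0,0, 0.4,0,0,0]' >/dev/null; python3 uv.py
python3 -m inch '[0.5,0,0,0, 0.5,0,0,0, 0.5,0,0,0, 0.5,0,0,0, 0.5,0,0,0]' >/dev/null; python3 uv.py
python3 -m inch '[0.4,0,0,0, 0.4,0,0,0, 0.4,0,0,0, 0.3,0,0,0, 0,0,0,0]' >/dev/null; python3 uv.py
python3 - <<'E'
from h import *
a,c=shot('wrist','w8'); b,c2=shot('scene','s8')
cv2.imwrite('pics/c8.png',np.hstack([cv2.resize(a[:,:,::-1][:,160:480],(400,600)),cv2.resize(b[170:320,240:400][:,:,::-1],(400,375)).repeat(1,0) if 0 else cv2.copyMakeBorder(cv2.resize(b[170:320,240:400][:,:,::-1],(400,375)),0,225,0,0,0)]))
E
```

```text
t 18.32 u 0.3497 v -0.0408 z 0.1174 f [-0.1  0.9 -0.3]
t 18.73 u 0.3249 v -0.0408 z 0.1173 f [ 0.  -0.3  1.2]
t 19.15 u 0.3096 v -0.041 z 0.1172 f [-0.7 -0.5  0.9]
```

```bash
python3 -m inch '[0.3,0,-0.1,0, 0.3,0,-0.05,0, 0.3,0,0,0, 0.3,0,0,0, 0.3,0,0,0]' >/dev/null; python3 uv.py
python3 -m inch '[0.3,0,-0.05,0, 0.3,0,-0.05,0, 0.3,0,0,0, 0.3,0,0,0, 0.3,0,0,0]' >/dev/null; python3 uv.py
python3 - <<'E'
from h import *
a,c=shot('wrist','w9'); b=a.astype(int); m=((b[:,:,2]-b[:,:,0])>25).astype(np.uint8)
k,l,st,ce=cv2.connectedComponentsWithStats(m); i=1+st[1:,4].argmax(); print(st[i])
a=cv2.imread('pics/w8.png').astype(int); m=((a[:,:,0]-a[:,:,2])>25).astype(np.uint8)
k,l,st,ce=cv2.connectedComponentsWithStats(m); i=1+st[1:,4].argmax(); print(st[i])
E
```

```text
t 19.67 u 0.2951 v -0.041 z 0.1188 f [-0.6 -1.   0.2]
t 20.08 u 0.2801 v -0.041 z 0.1198 f [ 0.9 -1.1  0.5]
[  261    45   118   220 18741]
[  259    37   125   226 19972]
```

```bash
python3 -m inch '[0.3,0,0.02,0, 0.3,0,0.02,0, 0.3,0,0.02,0, 0.3,0,0.02,0, 0.3,0,0.02,0]' >/dev/null; python3 uv.py
python3 -m inch '[0.3,0,0.05,0, 0.3,0,0.05,0, 0.3,0,0.05,0, 0.3,0,0.08,0, 0,0,0,0]' >/dev/null; python3 uv.py
python3 - <<'E'
from h import *
a,c=shot('wrist','w10'); b=a.astype(int); m=((b[:,:,2]-b[:,:,0])>25).astype(np.uint8)
k,l,st,ce=cv2.connectedComponentsWithStats(m); i=1+st[1:,4].argmax(); print(st[1:][st[1:,4]>500])
o=a[:,:,::-1][:,140:500]
w9=cv2.imread('pics/w9.png')[:,140:500]; cv2.imwrite('pics/c10.png',np.hstack([w9,o]))
E
```

```text
t 20.55 u 0.265 v -0.0412 z 0.1186 f [-0.9 -0.2  0.5]
t 20.97 u 0.2527 v -0.0414 z 0.1163 f [0.6 0.4 0.6]
[[  267    42   108    13  1105]
 [  266    58   109   207 16632]
 [  378    65     9   196  1396]
 [  253    66     8   192  1172]
 [  311   270    62    12   592]]
```

View pics/c10.png

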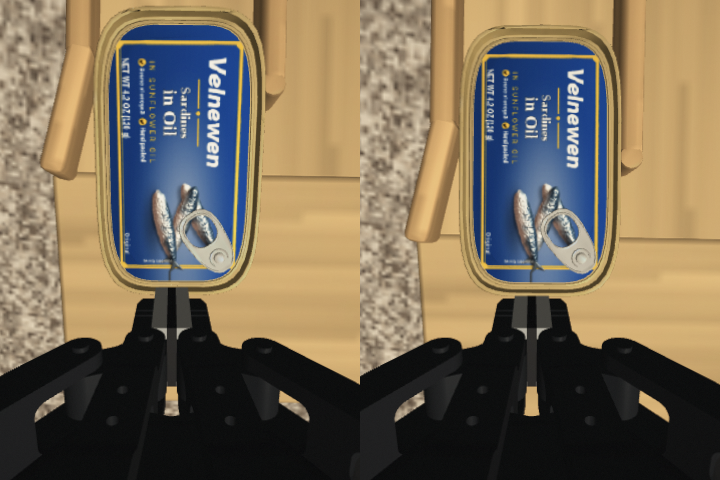

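c10 shows tin_b tipped onto the slope inside the near lane between rail and divider, straight, with the finger centred behind it. Continuing down the lane.

```bash
python3 -m inch '[0.4,0,0.115,0, 0.5,0,0.144,0, 0.5,0,0.144,0, 0.5,0,0.144,0, 0.5,0,0.144,0]' >/dev/null; python3 uv.py
python3 -m inch '[0.5,0.02,0.144,0, 0.5,0,0.144,0, 0.5,0,0.144,0, 0.5,0,0.144,0, 0.5,0,0.144,0]' >/dev/null; python3 uv.py
python3 -m inch '[0.5,0.02,0.144,0, 0.5,0.02,0.144,0, 0.5,0,0.144,0, 0.5,0,0.144,0, 0.5,0,0.144,0]' >/dev/null; python3 uv.py
```

```text
t 21.43 u 0.2288 v -0.0413 z 0.1094 f [-0.3 -0.3  1.3]
t 21.85 u 0.2038 v -0.0412 z 0.1022 f [-1.  -0.5  0.2]
t 22.27 u 0.1789 v -0.0409 z 0.095 f [-0.1 -0.8  2. ]
```

```bash
python3 -m inch '[0.5,0,0.144,0, 0.5,0,0.144,0, 0.5,0,0.144,0, 0.5,0,0.144,0, 0.5,0,0.144,0]' >/dev/null; python3 uv.py
python3 -m inch '[0.5,0,0.144,0, 0.5,0,0.144,0, 0.5,0,0.144,0, 0.4,0,0.115,0, 0.4,0,0.115,0]' >/dev/null; python3 uv.py
python3 -m inch '[0.3,0,0.086,0, 0.3,0,0.086,0, 0.2,0,0.058,0, 0.2,0,0.058,0, 0.2,0,0.058,0]' >/dev/null; python3 uv.py
python3 -m inch '[0.1,0,0.029,0, 0.1,0,0.029,0, 0.1,0,0.029,0, 0,0,0,0, 0,0,0,0]' >/dev/null; python3 uv.py; python3 fy.py
```

```text
t 22.68 u 0.1538 v -0.041 z 0.0878 f [-0.5 -1.8  0.6]
t 23.1 u 0.1309 v -0.0411 z 0.0812 f [-0.  -0.5  0.3]
t 23.52 u 0.1192 v -0.0411 z 0.0778 f [-0.1 -0.7  1.7]
t 23.93 u 0.1163 v -0.0412 z 0.077 f [ 0.  -0.1  0.4]
mean [ 0.21 -0.21  0.1 ]
```

```bash
python3 -m inch '[0.2,0,0.058,0, 0.2,0,0.058,0, 0.2,0,0.058,0, 0.15,0,0.043,0, 0.1,0,0.029,0]' >/dev/null; python3 uv.py
python3 -m inch '[0.08,0,0.023,0, 0.08,0,0.023,0, 0.08,0,0.023,0, 0,0,0,0, 0,0,0,0]' >/dev/null; python3 uv.py; python3 fy.py
python3 -m inch '[0.05,0,0.014,0, 0.05,0,0.014,0, 0,0,0,0, 0,0,0,0, 0,0,0,0]' >/dev/null; python3 uv.py; python3 fy.py
```

```text
t 24.55 u 0.1075 v -0.0412 z 0.0744 f [-0.6  0.2 -0.2]
t 24.97 u 0.1054 v -0.0412 z 0.0738 f [ 0.5 -0.1  0.1]
mean [-0.37 -0.59  0.26]
t 25.58 u 0.1044 v -0.0411 z 0.0736 f [-0.  -0.3 -0.1]
mean [-0.15 -0.32 -0.2 ]
```

```bash
python3 -m inch '[0.05,0,0.014,0, 0.05,0,0.014,0, 0,0,0,0, 0,0,0,0, 0,0,0,0]' >/dev/null; python3 uv.py; python3 fy.py
python3 -m inch '[0.05,0,0.014,0, 0.03,0,0.009,0, 0,0,0,0, 0,0,0,0, 0,0,0,0]' >/dev/null; python3 uv.py; python3 fy.py
```

```text
t 26.2 u 0.1034 v -0.0412 z 0.0733 f [-0.4  0.2 -0.3]
mean [ 0.01 -0.27 -0.02]
t 26.82 u 0.1026 v -0.0412 z 0.073 f [-0.1 -0.9  0.3]
mean [ 0.42 -0.46 -0.07]
```

```bash
python3 -m inch '[0.05,0,0.014,0, 0.05,0,0.014,0, 0,0,0,0, 0,0,0,0, 0,0,0,0]' >/dev/null; python3 uv.py; python3 fy.py
python3 -m inch '[0.05,0,0.014,0, 0.03,0,0.009,0, 0,0,0,0, 0,0,0,0, 0,0,0,0]' >/dev/null; python3 uv.py; python3 fy.py
```

```text
t 27.43 u 0.1021 v -0.0411 z 0.0729 f [ 0.3 -3.3  2.4]
mean [-0.04 -4.6   1.8 ]
t 28.05 u 0.1019 v -0.0411 z 0.0728 f [-0.9 -7.4  4.4]
mean [-0.5  -7.72  4.01]
```

```bash
python3 -m inch '[-0.3,0,-0.1,0, -0.5,0,-0.5,0, -0.5,0,-3,0, 0,0,-4,0, 0,0,-4,0]' >/dev/null
python3 -m inch '[0,0,-4,0, -3,0,-3,0, -3,0,0,0, 0,0,0,0, 0,0,0,0]' >/dev/null
python3 -m inch '[0,0,0,0, 0,0,0,0, 0,0,0,0, 0,0,0,0, 0,0,0,0]' >/dev/null; python3 uv.py
python3 - <<'E'
from fit import *
a,c=shot('wrist','w11'); b=a.astype(int); m=((b[:,:,2]-b[:,:,0])>25).astype(np.uint8)
m=cv2.morphologyEx(m,cv2.MORPH_CLOSE,np.ones((7,7),np.uint8))
k,l,st,ce=cv2.connectedComponentsWithStats(m)
p=np.load('rack.npy');o,U,V=rack(p); nn=-U*s+np.array([0,0,c_:=np.cos(.28)]); p0=W(p,dk(0,0,.024))[0]; K,D,t,M=c
for i in range(1,k):
    if st[i,4]<800: continue
    yx=np.argwhere(l==i)[:,::-1].astype(float)
    q=cv2.undistortPoints(yx.reshape(-1,1,2),K,D).reshape(-1,2); d=np.c_[q,np.ones(len(q))]@M.T
    w=t+d*(((p0-t)@nn)/(d@nn))[:,None]-p0; X=np.c_[w@(U*c_+np.array([0,0,s])),w@V]
    print(st[i],cv2.minAreaRect(X.astype(np.float32)),X.min(0),X.max(0))
# rack shift: track template of low end/stop in top camera & scene
for n in('top','scene'):
    x=cv2.imread(f'pics/{n}0.png'); y,_=shot(n,n+'9'); y=y[:,:,::-1]
    for nm,(u0,v0,u1,v1) in dict(top=[('ledge',(345,215,385,280)),('low',(255,235,275,288))],scene=[('ledge',(360,225,396,250)),('low',(250,225,275,245))])[n]:
        T=x[v0:v1,u0:u1]; S=np.ascontiguousarray(y[v0-8:v1+8,u0-8:u1+8]); r=cv2.matchTemplate(S,T,cv2.TM_CCOEFF_NORMED); print(n,nm,np.array(cv2.minMaxLoc(r)[3])-8,r.max())
E
```

```text
t 29.5 u 0.1726 v -0.0411 z 0.2576 f [-0.   0.1 -0.1]
[ 285    0   63  118 6185] ((0.05063527077436447, -0.03880695998668671), (0.09448770433664322, 0.050569530576467514), 0.20201623439788818) [ 0.00333475 -0.06416144] [ 0.09785859 -0.01343885]
[ 373    4   65  115 6099] ((0.05245891958475113, 0.0335056409239769), (0.051524270325899124, 0.09237010031938553), 89.29830169677734) [0.00643439 0.00765432] [0.09848389 0.05944977]
top ledge [1 0] 0.91141236
top low [-8  4] 0.22387928
scene ledge [0 0] 0.99244404
scene low [-8 -3] 0.49279916
```

```bash
python3 -c "
from workcell import env
print(env.hand_in())"
```

```text
the job is handed in; nothing more can be done
None
```

I pushed tin_a down to its stop, then set tin_b on the ledge, let go and pushed it over the crest to the stop in the near lane, and handed the job in at about 30 s; the last push on tin_b briefly reached about 8 N (the rack slides at about 7 N), but the final camera check showed no clear rack movement.

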